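# Open the green push-latch cupboard

### The job

The green bench cupboard has no handle but a push-to-open catch: push its door in near the free edge until the catch lets go, draw back so that the door springs ajar, then with a fingertip behind the free edge swing it wide open, to about a right angle, so that the screw jar inside can be got at, and leave it so. Only push: do not pinch the door or pick anything up. Leave the grey cupboard shut, and the jar and the tools lying about where they are.

Things in the scene. Friction and masses are not known exactly. Their poses are not given: they have to be found in the camera images.
- green_cupboard: The cupboard to open: plywood box with a green painted door, fixed to the bench, 160 mm wide (its y), 150 mm deep (its x), 180 mm high on 32 mm feet, so its top is 212 mm above the bench. Origin: middle of its underside at bench height. Its front looks along its own -x; +y is towards its hinged side (left as seen from the robot). Open front, walls 12 mm.
- green_door (a joint): Angle of the green door in rad: 0 shut, grows as it opens towards its cupboard's -x about an upright hinge; limits -0.036 and 1.65. Pushed in to about -0.023 to -0.029 the catch lets go; when the finger then draws back (100 mm is room enough), a plunger low down inside pushes the door to about 0.43 in about 1 s (a shallower push leaves it latched). It stays where it is left. The catch does not engage again.
- green_hinge (a point): Point on the green door's hinge line at the height of the cupboard's top (212 mm), on the inner face of the door, 80 mm to the +y side of the cupboard's middle and 81 mm in front of it. Does not move when the door turns. Same axes as the cupboard.
- green_press (a point): Middle of the bright disc (22 mm across) on the outer face of the green door, where to push: 22 mm from the free edge, 30 mm below the top. Here the door goes in 4 to 5 mm against a spring of about 4 N, then meets a stop. Moves with the door; its +x points into the door, at right angles to its face.
- green_free_edge (a point): Upper corner of the green door at its free edge, on the inner face, 160 mm from the hinge. Moves with the door; its +x points out of the inner face, +y along the door to the hinge. Ajar, the opening between it and the carcass is about 70 mm. Less than 1 N here swings the door.
- grey_cupboard: The other cupboard, the same in size and build but with a grey door, which stays shut. Origin and axes as for the green one.
- grey_door (a joint): Angle of the grey door in rad, as for the green one: 0 shut. It has the same push catch, so it must not be pushed.
- screw_jar: Jar of brass screws with a red lid, 70x75x91 mm, standing loose inside the green cupboard, on its floor 44 mm above the bench. Origin: middle of its underside.
- sanding_block: Loose sanding block, 65x112x36 mm, on the bench to the left. Origin: middle of its underside.
- spring_clamp: Loose orange spring clamp, 62x126x25 mm, lying on the bench to the right. Origin: middle of its underside.
- tape: Loose roll of tape, 96 mm across, 25 mm high, on the bench to the left. Origin: middle of its underside.
- green_door_middle (a point): Middle of the green door, half-way through its thickness. The door is 160 mm wide, 180 mm high and 14 mm thick (green outer half, plywood inner half), its top level with the cupboard's top; shut, a 6 mm gap parts it from the carcass. Moves with the door.
Mind the look-alikes: they are no part of the job. What is shaped like the green_cupboard but turquoise is not meant.

How it is judged:
By the outcome, as a careful person would: the job done as asked, in the order asked, and still so for the second after the job is handed in, with the robot touching nothing.
It also fails if it takes over 50 s, if anything falls off the work surface, if the arm or the gripper's body presses on something with over 40 N, if the wrist force passes 120 N, or if a joint passes its speed limit or range.

### The arm

A 6-joint arm with a two-finger parallel gripper is mounted at the origin on the work surface; the furniture and walls round the work are solid. World frame = base frame: x ahead of the robot, y to its left, z up, the work surface at z = 0. Lengths are in m, angles in rad, forces in N, time in s.
With the tool pointing down it reaches from about 0.225 to 0.725 m from the base axis. Payload 3.1 kg.
Tool frame: the origin (TCP) lies at the very end of the fingers, on their centre line; the grasp point (between the pads) lies manip.hold_point_z behind it (manip.hold_point_z is the distance from the TCP to the grasp point, in m); y points along the fingers, z is the direction in which the jaws open and shut, and the axes are right-handed (so a half turn about y gives the same grasp; the last joint's range is limited). The gripper opens to 85 mm and grips with 20 to 120 N. Pads are 22 mm wide; open, the fingers measure 114 mm over their backs; the gripper's body (76 mm by 85 mm) begins 54 mm behind the grasp point. The pads swing forward as they close: fully open they stand 13 mm farther back than shut.
Start: joints at [1.053, 0.048, 0.099, 1.622, 0, 1.443], TCP at [0.2, 0.486, 0.231] pointing down, gripper open.
Joint ranges: [-2.91, 2.91], [-0.99, 1.94], [-1.21, 1.42], [-2.12, 2.29], [-1.49, 1.47], [-3.14, 3.14]. Speed limits (rad/s): [2.79, 2.79, 3.14, 3.14, 3.14, 3.14].

### API

Orientations are given as a 3x3 rotation matrix whose columns are the frame's x, y, z axes.
In Python, from plant import manip gives the robot as it stands. Calls block until the motion is done:
- manip.goto(position, orientation): joint-space move of the TCP to a pose.
- manip.move_l(position, attitude=None, v=0.15): straight line of the TCP; attitude=None keeps the orientation; v is the mean speed in m/s.
- manip.goto_joints(angles): joint-space move.
- manip.command_gripper(opening, f_grip=None): finger opening in m; f_grip is the grip in N (None keeps the last); returns when the fingers have stopped.
- manip.wait(seconds).
- manip.solve_ik(position, orientation): joint angles nearest the present ones, or None.
- manip.read_camera(name): name is "scene" or "top" or "wrist"; returns the picture (420x560x3 uint8, red, green, blue); there is no depth.
- manip.camera_model(name): a dict with "fovy" (degrees; the focal length in pixels is half the picture's height over the tangent of half this angle, whatever the lens; pixels are square), "cx", "cy" (the principal point, pixels), "world_from_camera" (4x4, takes a point from camera to world coordinates); the wrist camera has in their place "tool_from_camera" (4x4, takes a point from camera to tool coordinates, whose origin is the TCP and whose axes are the tool frame's). Camera axes: x right, y down, z forward; pixel columns grow to the right and rows downward; lengths in m; the calibration is good to about 2 mm. A picture is of the moment at which its call begins: read the wrist's pose just before it. camera_model takes no time and is no camera call.
A pose or a line that the arm cannot do raises manip.MotionError and nothing moves.
- manip.close_job(): hands the job in, once; it reports no verdict.
Readings, each from a call of its own:
- manip.current_time(): time.
- manip.current_joints(): joint angles.
- manip.current_qvel(): joint speeds.
- manip.current_effort(): joint torques, N m.
- manip.current_eef_pos(): TCP position.
- manip.current_tool_rot(): TCP orientation.
- manip.current_contact_force(): force on the tool from outside, world axes, zero at the start.
- manip.current_moment(): the same for the moment, N m.
- manip.current_finger_gap(): finger opening in m.
Only numpy, scipy, OpenCV 4.12 (cv2) and the standard library are available. Lean on these libraries where they do the work, as an engineer would, in place of code of your own. Each camera call takes 0.05 s, during which the arm holds its last target.

## Working session

There is one attempt and no reset: what is moved stays moved. The work goes in short steps, each a Python script; the robot and the scene stay as the last script left them, time stands still between calls to the robot, and variables do not carry over. Pictures are saved under pics/ and viewed, and the job is handed in when it is done.

```bash
ls; mkdir -p pics; python3 - <<'E'
from plant import manip
import cv2, numpy as np
np.set_printoptions(precision=4,suppress=True)
for n in ("scene","top","wrist"):
    im=manip.read_camera(n); cv2.imwrite(f"pics/{n}0.png",im[:,:,::-1]); m=manip.camera_model(n); print(n,m)
print(manip.current_time(),manip.hold_point_z,manip.current_tool_rot(),manip.current_finger_gap())
E
```

```text
pics
scene {'fovy': 46.464160405861385, 'cx': 281.5714532745352, 'cy': 206.38222415598437, 'world_from_camera': array([[-0.0032,  0.5864, -0.81  ,  1.6192],
       [ 1.    ,  0.0078,  0.0017, -0.0368],
       [ 0.0074, -0.81  , -0.5864,  0.9678],
       [ 0.    ,  0.    ,  0.    ,  1.    ]])}
top {'fovy': 55.123154424640546, 'cx': 275.4628806454404, 'cy': 213.74951251649998, 'world_from_camera': array([[ 0.4003, -0.7166,  0.5712, -0.1425],
       [-0.9163, -0.3033,  0.2617, -0.3412],
       [-0.0143, -0.6281, -0.778 ,  1.0279],
       [ 0.    ,  0.    ,  0.    ,  1.    ]])}
wrist {'fovy': 64.99437704414984, 'cx': 277.9544726395196, 'cy': 210.99644417498686, 'tool_from_camera': array([[-0.0004,  0.9567,  0.2912, -0.074 ],
       [-0.0004, -0.2912,  0.9567, -0.1416],
       [ 1.    ,  0.0002,  0.0004,  0.0005],
       [ 0.    ,  0.    ,  0.    ,  1.    ]])}
0.15 0.0187 [[ 0.925  -0.0009  0.38  ]
 [-0.38   -0.0016  0.925 ]
 [-0.0002 -1.     -0.0018]] 0.0855738920344073
```

View pics/scene0.png

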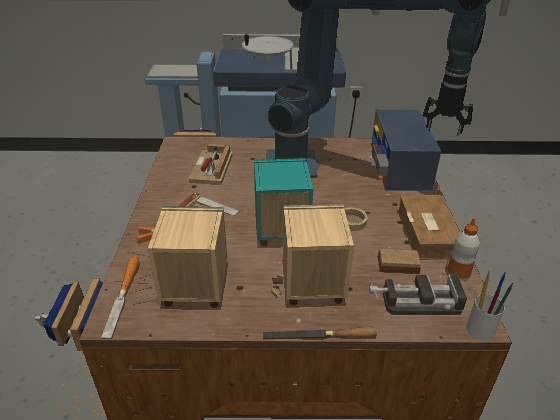

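View pics/top0.png

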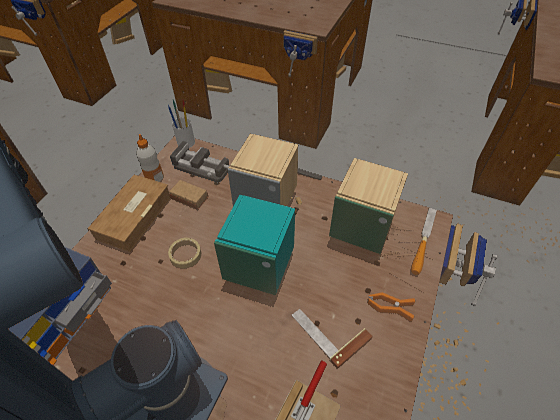

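View pics/wrist0.png

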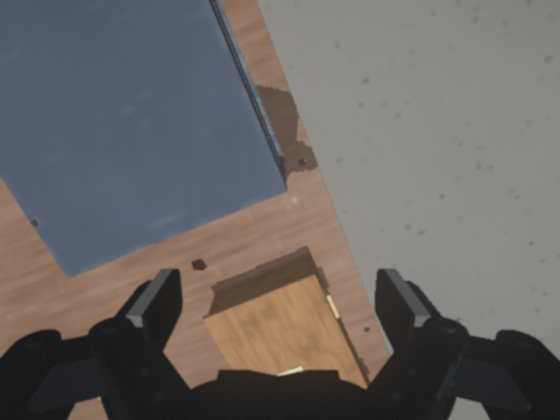

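Three boxes in the top view:
- (257,245): turquoise carcass and door. This is the look-alike.
- (263,180): plywood carcass with a grey door.
- (366,205): plywood carcass with a dark green door and a disc at about (383,228). This one fits green_cupboard.

I'll confirm it in an enlarged crop.

```bash
python3 - <<'E'
import cv2
im=cv2.imread("pics/top0.png")
cv2.imwrite("pics/crop1.png",cv2.resize(im[150:260,310:430],None,fx=5,fy=5,interpolation=cv2.INTER_CUBIC))
im=cv2.imread("pics/scene0.png")
cv2.imwrite("pics/crop2.png",cv2.resize(im[190:310,140:360],None,fx=3.6,fy=3.6,interpolation=cv2.INTER_CUBIC))
E
```

```text
(no output)
```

View pics/crop1.png

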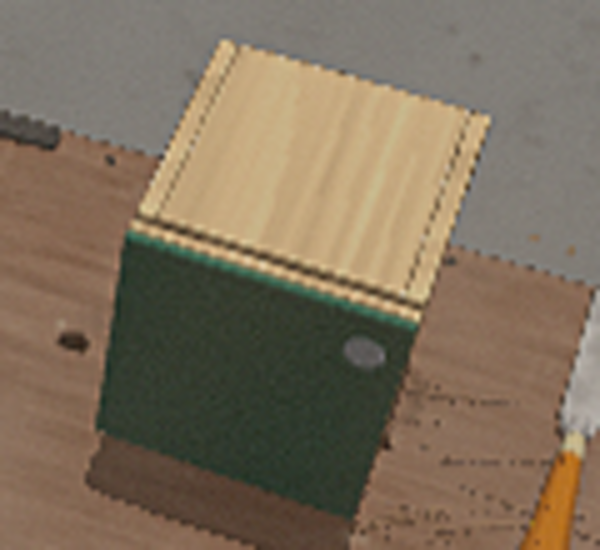

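View pics/crop2.png

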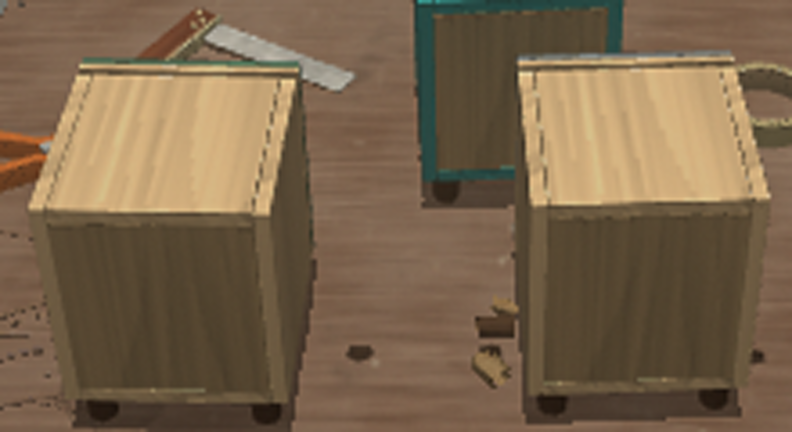

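Confirmed: the crop shows a plywood box with a dark green door, the bright disc at crop (365,352), and the free edge on the right. Next I'll fit the poses from both views.

```bash
cat > h.py <<'E'
import numpy as np, cv2
from plant import manip
from scipy.optimize import least_squares
np.set_printoptions(precision=4,suppress=True)
def proj(m,P):
    T=np.linalg.inv(m["world_from_camera"]); c=(T[:3,:3]@np.atleast_2d(P).T).T+T[:3,3]
    f=210/np.tan(np.radians(m["fovy"])/2)
    return np.c_[m["cx"]+f*c[:,0]/c[:,2], m["cy"]+f*c[:,1]/c[:,2]]
def loc2w(p,L):
    c,s=np.cos(p[2]),np.sin(p[2]); L=np.atleast_2d(L)
    return np.c_[p[0]+c*L[:,0]-s*L[:,1], p[1]+s*L[:,0]+c*L[:,1], L[:,2]]
E
python3 - <<'E'
from h import *
def cr(a,s,o): return (np.array(a,float)+.5)/s-.5+np.array(o)
tp=cr([(225,40),(490,117),(420,305),(140,212),(127,235),(417,325),(97,430),(350,517),(365,352)],5,(310,150))
tL=np.array([(75,80,212),(75,-80,212),(-75,-80,212),(-75,80,212),(-95,80,212),(-95,-80,212),(-95,80,32),(-95,-80,32),(-95,-58,182)])/1e3
sp=cr([(30,210),(268,213),(82,62),(300,62)],3.6,(140,190))
sL=np.array([(75,-80,212),(75,80,212),(-95,-80,212),(-95,80,212)])/1e3
mt,ms=manip.camera_model("top"),manip.camera_model("scene")
def r1(p): return (proj(mt,loc2w(p,tL))-tp).ravel()
def r2(p): return (proj(ms,loc2w(p,sL))-sp).ravel()
for f in (r1,r2,lambda p:np.r_[r1(p),r2(p)]):
    s=least_squares(f,[.6,-.2,0]); print(s.x,s.cost); 
print(s.fun.reshape(-1,2))
# others, rough
im=cv2.imread("pics/top0.png")
cv2.imwrite("pics/crop3.png",cv2.resize(im[125:305,205:325],None,fx=3.3,fy=3.3,interpolation=cv2.INTER_CUBIC))
E
```

```text
[ 0.6662 -0.271  -0.0221] 3.7819347597641997
[ 0.6728 -0.2694 -0.01  ] 1.5594451453404916
[ 0.668  -0.2705 -0.0171] 9.730567352675244
[[-0.8183 -1.237 ]
 [ 0.6591 -0.9627]
 [ 1.5244 -1.1232]
 [-0.6592 -0.8979]
 [-0.5042 -0.4544]
 [ 0.211   0.3308]
 [-0.4141 -0.2792]
 [ 0.5193  0.3187]
 [ 0.0234 -0.6261]
 [-1.136  -1.216 ]
 [ 0.4795 -0.7685]
 [ 0.0926 -2.1623]
 [ 0.0543 -1.0814]]
```

View pics/crop3.png

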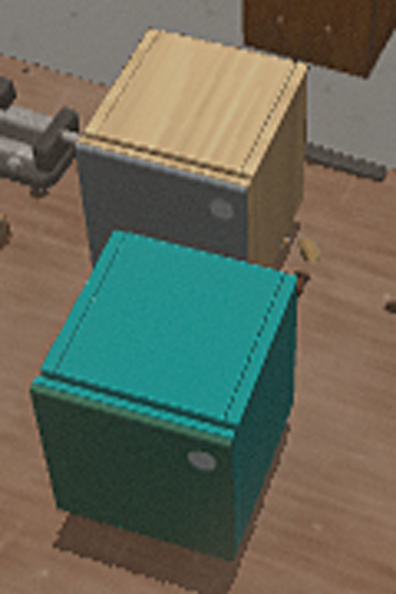

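```bash
cat >> h.py <<'E'
G=np.array([.668,-.2705,-.017])
def Rtilt(a,yaw):
    c,s=np.cos(yaw),np.sin(yaw); Rz=np.array([[c,-s,0],[s,c,0],[0,0,1]])
    x=np.array([np.cos(a),0,np.sin(a)]);y=np.array([np.sin(a),0,-np.cos(a)])
    return Rz@np.c_[x,y,np.cross(x,y)]
def W(x,y,z): return loc2w(G,[x,y,z])[0]
def fin(th,r,d,z=.182): # finger centre behind door at angle th
    return W(-.081-r*np.sin(th)+d*np.cos(th), .080-r*np.cos(th)-d*np.sin(th), z)
E
python3 - <<'E'
from h import *
mt=manip.camera_model("top")
L=np.array([(-95,80,212),(-95,-80,212),(75,80,212),(75,-80,212)])/1e3
for n,c in (("turq",[(33,385),(232,438),(115,232),(298,275)]),("grey",[(77,148),(248,185),(150,30),(305,65)])):
    p=np.array(c,float)/3.3+(205,125)
    s=least_squares(lambda q:(proj(mt,loc2w(q,L))-p).ravel(),[.5,0,0]); print(n,s.x,s.cost)
for a in (0,.5,.8,1.1):
    for d in (.12,.05,0): 
        P=W(-.095-d,-.058,.182); print(a,d,P,manip.solve_ik(P,Rtilt(a,G[2])))
for th,r,d in ((.43,.15,.025),(1,.14,.015),(1.57,.14,.015)):
    print(fin(th,r,d),manip.solve_ik(fin(th,r,d),Rtilt(0,G[2])))
print(manip.solve_ik([.2,.486,.38],manip.current_tool_rot()))
E
```

```text
turq [ 0.416  -0.0349  0.0903] 4.4222637906556
grey [0.6524 0.0517 0.0758] 3.742834507829056
0 0.12 [ 0.452  -0.3248  0.182 ] [-0.7436  0.1245  0.0829  1.5292  0.     -0.7266]
0 0.05 [ 0.522 -0.326  0.182] [-0.6672  0.2808  0.2634  1.5534  0.     -0.6502]
0 0 [ 0.572  -0.3269  0.182 ] [-0.6209  0.4019  0.4157  1.5846  0.     -0.6039]
0.5 0.12 [ 0.452  -0.3248  0.182 ] [-0.972  -0.2658 -0.3734  1.1575  0.4021 -0.8922]
0.5 0.05 [ 0.522 -0.326  0.182] [-0.8535 -0.1403 -0.2707  1.0894  0.3639 -0.7713]
0.5 0 [ 0.572  -0.3269  0.182 ] [-0.7828 -0.0436 -0.1829  1.0564  0.3387 -0.7009]
0.8 0.12 [ 0.452  -0.3248  0.182 ] [-1.1288 -0.4241 -0.614   0.9529  0.6986 -0.9539]
0.8 0.05 [ 0.522 -0.326  0.182] [-0.9815 -0.3176 -0.5485  0.8093  0.6304 -0.7877]
0.8 0 [ 0.572  -0.3269  0.182 ] [-0.8931 -0.2274 -0.4838  0.7317  0.5837 -0.6964]
1.1 0.12 [ 0.452  -0.3248  0.182 ] [-1.2653 -0.504  -0.8356  0.6823  1.0071 -0.9359]
1.1 0.05 [ 0.522 -0.326  0.182] [-1.0944 -0.4139 -0.8057  0.4296  0.9025 -0.7007]
1.1 0 [ 0.572  -0.3269  0.182 ] [-0.9907 -0.3208 -0.755   0.3015  0.8286 -0.5883]
[ 0.5461 -0.3352  0.182 ] [-0.6551  0.3505  0.3497  1.57    0.     -0.6381]
[ 0.4772 -0.2755  0.182 ] [-0.6453  0.1098  0.0668  1.5278  0.     -0.6283]
[ 0.4481 -0.2019  0.182 ] [-0.5598 -0.045  -0.0918  1.524   0.     -0.5428]
[1.0527 0.1539 0.5193 1.9381 0.     1.4425]
```

```bash
python3 - <<'E'
from h import *
R=manip.current_tool_rot()
manip.move_l([.2,.486,.38],v=.25)
manip.command_gripper(0)
manip.goto(W(-.245,-.058,.36),Rtilt(.5,G[2]))
manip.move_l(W(-.145,-.058,.180),v=.2)
print(manip.current_time(),manip.current_finger_gap(),manip.current_eef_pos(),manip.current_contact_force())
cv2.imwrite("pics/w1.png",manip.read_camera("wrist")[:,:,::-1]);cv2.imwrite("pics/t1.png",manip.read_camera("top")[:,:,::-1])
a=cv2.imread("pics/t1.png")[130:300,270:450];cv2.imwrite("pics/t1c.png",cv2.resize(a,None,fx=3.3,fy=3.3))
E
```

```text
5.7833 -3.5502503981435374e-05 [ 0.5224 -0.3265  0.1815] [ 0.0107 -0.239  -0.1977]
```

View pics/w1.png

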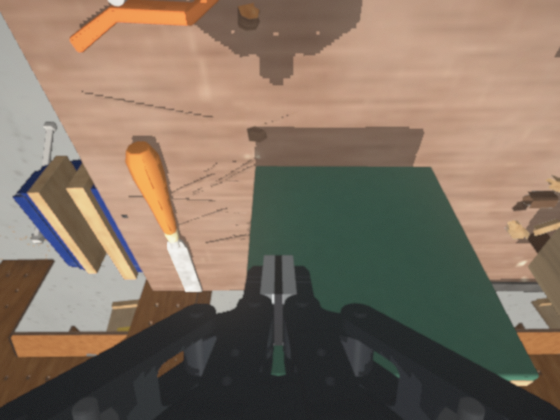

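View pics/t1c.png

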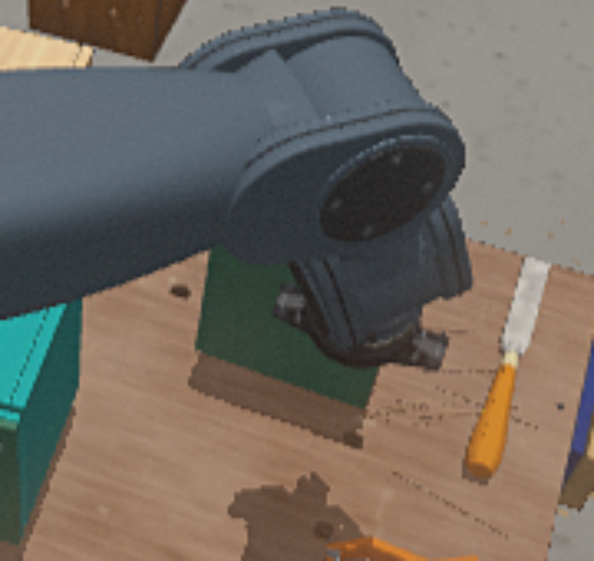

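The wrist view shows closed fingers at column 278. The door's bottom corners are near (256,167) and (433,167), with its upper hinge corner near (535,378). I'll check the fit with these.

```bash
python3 - <<'E'
from h import *
m=manip.camera_model("wrist"); T=np.eye(4);T[:3,:3]=manip.current_tool_rot();T[:3,3]=manip.current_eef_pos()
mm=dict(m); mm["world_from_camera"]=T@m["tool_from_camera"]
L=np.array([(-95,-80,32),(-95,80,32),(-95,80,212)])/1e3
p=np.array([(256,167),(433,167),(535,378)],float)
print(proj(mm,loc2w(G,L)))
s=least_squares(lambda q:(proj(mm,loc2w(q,L))-p).ravel(),G);print(s.x,s.fun)
print(proj(mm,loc2w(G,[-.095,-.058,.182])), proj(mm,manip.current_eef_pos()))
E
```

```text
[[254.4015 163.4134]
 [431.8783 163.6176]
 [544.024  376.5838]]
[ 0.6726 -0.2714 -0.0218] [-1.7507  0.1031 -3.3303  0.9787  2.9515  1.7516]
[[278.7261 321.3275]] [[277.0613 273.6941]]
```

```bash
python3 - <<'E'
from h import *
x=-.112
manip.move_l(W(x,-.058,.182),v=.06)
f0=manip.current_contact_force(); print(f0,manip.current_time())
n=W(1,0,0)-W(0,0,0); c=None
while x<-.075:
    x+=.001 if c is None else .0005
    manip.move_l(W(x,-.058,.182),v=.02)
    f=-(manip.current_contact_force()-f0)@n
    e=manip.current_eef_pos()@n - G[:2]@n[:2]
    if abs(f)>.8 and c is None: c=e
    print(round(x,4),round(e,4),round(f,2))
    if c is not None and (f>12 or e-c>.0065): break
print(manip.current_time())
E
```

```text
[ 1.1646 -0.3747 -0.7167] 6.5833
-0.111 -0.1112 2.55
-0.1105 -0.1105 0.73
-0.11 -0.11 -0.03
-0.1095 -0.1095 1.1
-0.109 -0.109 1.35
-0.1085 -0.1085 1.18
-0.108 -0.108 1.56
-0.1075 -0.1075 1.9
-0.107 -0.107 1.05
-0.1065 -0.1065 0.76
-0.106 -0.106 1.61
-0.1055 -0.1055 0.39
-0.105 -0.105 1.01
-0.1045 -0.1045 1.35
10.0833
```

The force reading still had a motion transient when I zeroed it, so that run was a false contact. I'll re-zero after settling and use a higher threshold.

```bash
python3 - <<'E'
from h import *
manip.wait(.3)
f0=manip.current_contact_force(); print(f0)
n=W(1,0,0)-W(0,0,0); x=-.1045; c=None
while x<-.075:
    x+=.001 if c is None else .0007
    manip.move_l(W(x,-.058,.182),v=.02)
    f=-(manip.current_contact_force()-f0)@n
    e=manip.current_eef_pos()@n - G[:2]@n[:2]
    if f>2.5 and c is None: c=e
    print(round(x,4),round(e,4),round(f,2))
    if f>14 or (c is not None and e-c>.007): break
print(manip.current_time())
E
```

```text
[-0.635   0.0981 -0.4488]
-0.1035 -0.1034 -0.77
-0.1025 -0.1024 -0.72
-0.1015 -0.1017 0.03
-0.1005 -0.1008 2.06
-0.0995 -0.0996 1.36
-0.0985 -0.0986 3.1
-0.0978 -0.0979 2.44
-0.0971 -0.0972 2.89
-0.0964 -0.0965 3.23
-0.0957 -0.0964 5.93
-0.095 -0.0963 9.42
-0.0943 -0.0962 12.4
-0.0936 -0.0961 14.86
13.6333
```

The door went in about 5 mm and met the hard stop. Drawing back now.

```bash
python3 - <<'E'
from h import *
manip.move_l(W(-.215,-.058,.182),v=.12)
manip.move_l(W(-.235,-.075,.33),v=.2)
manip.wait(.3)
print(manip.current_time())
m=manip.camera_model("wrist"); T=np.eye(4);T[:3,:3]=manip.current_tool_rot();T[:3,3]=manip.current_eef_pos()
cv2.imwrite("pics/w2.png",manip.read_camera("wrist")[:,:,::-1]);cv2.imwrite("pics/s2.png",manip.read_camera("scene")[:,:,::-1])
mm=dict(m); mm["world_from_camera"]=T@m["tool_from_camera"]
for th in (0,.3,.43,.55):
    print(th,proj(mm,np.array([fin(th,r,d,z) for r,d,z in ((.16,0,.212),(.16,-.014,.212),(0,-.014,.212),(.16,-.014,.032))])).round())
a=cv2.imread("pics/s2.png")[150:320,130:370];cv2.imwrite("pics/s2c.png",cv2.resize(a,None,fx=3.3,fy=3.3))
E
```

```text
15.9917
0 [[272. 263.]
 [272. 255.]
 [427. 254.]
 [273. 152.]]
0.3 [[279. 233.]
 [283. 224.]
 [431. 255.]
 [282. 122.]]
0.43 [[287. 220.]
 [294. 210.]
 [433. 255.]
 [289. 109.]]
0.55 [[298. 206.]
 [307. 196.]
 [434. 256.]
 [298.  97.]]
```

View pics/w2.png

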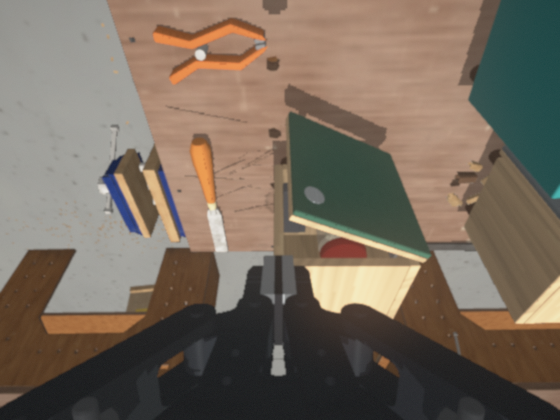

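View pics/s2c.png

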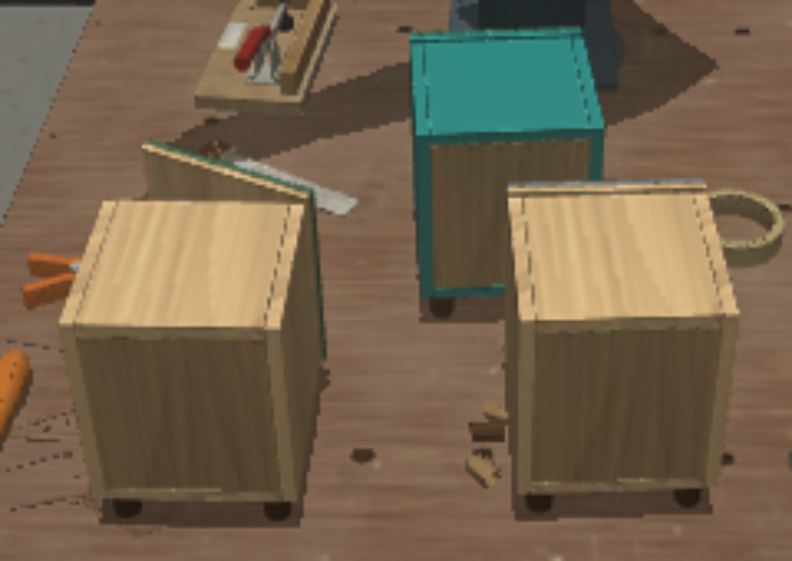

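The wrist view shows the door sprung ajar: the inner free corner is near (287,222), which gives θ≈0.42, and the red jar lid shows inside at (343,247). The scene view also shows the door out, and the grey door shut. Now the fingertip goes behind the edge.

```bash
python3 - <<'E'
from h import *
R=Rtilt(0,G[2])
manip.goto(fin(.42,.146,.028,.30),R)
f0=manip.current_contact_force()
manip.move_l(fin(.42,.146,.028,.225),v=.12)
manip.move_l(fin(.42,.146,.028,.186),v=.06)
manip.wait(.15)
print(manip.current_contact_force(),manip.current_eef_pos(),manip.current_time())
cv2.imwrite("pics/s3.png",manip.read_camera("scene")[:,:,::-1]);cv2.imwrite("pics/w3.png",manip.read_camera("wrist")[:,:,::-1])
a=cv2.imread("pics/s3.png")[150:320,130:370];cv2.imwrite("pics/s3c.png",cv2.resize(a,None,fx=3.3,fy=3.3))
E
```

```text
[-0.4174  0.9554  0.4192] [ 0.5523 -0.3335  0.1868] 18.55
```

View pics/w3.png

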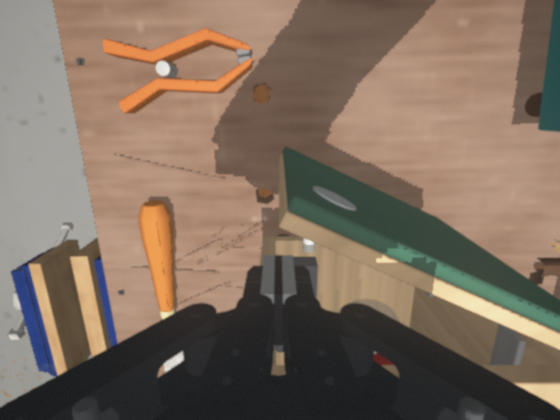

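View pics/s3c.png

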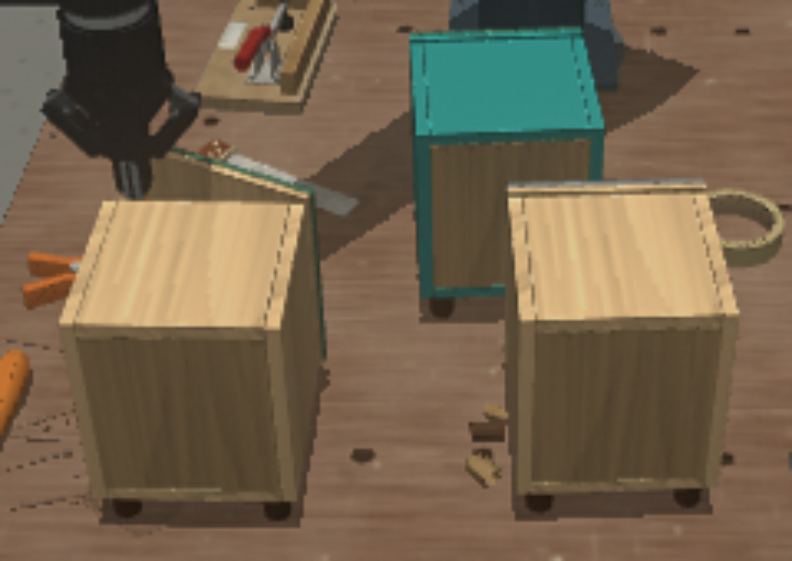

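The finger is behind the inner face, between the door and the carcass, touching nothing. Sweeping along the arc now.

```bash
python3 - <<'E'
from h import *
for th in np.linspace(.42,1.52,13)[1:]:
    d=max(.013,.028-.05*(th-.42)); r=.146-.008*(th-.42)
    manip.move_l(fin(th,r,d,.186),v=.09)
    f=manip.current_contact_force(); print(round(th,2),f)
    if np.linalg.norm(f)>8: break
manip.wait(.3)
print(manip.current_eef_pos(),manip.current_time())
m=manip.camera_model("wrist"); T=np.eye(4);T[:3,:3]=manip.current_tool_rot();T[:3,3]=manip.current_eef_pos()
cv2.imwrite("pics/w4.png",manip.read_camera("wrist")[:,:,::-1]);cv2.imwrite("pics/s4.png",manip.read_camera("scene")[:,:,::-1])
mm=dict(m); mm["world_from_camera"]=T@m["tool_from_camera"]
for th in (1.4,1.5,1.57):
    print(th,proj(mm,np.array([fin(th,r,d,z) for r,d,z in ((.16,0,.212),(.16,-.014,.212),(0,-.014,.212))])).round())
a=cv2.imread("pics/s4.png")[120:320,130:370];cv2.imwrite("pics/s4c.png",cv2.resize(a,None,fx=3,fy=3))
E
```

```text
0.51 [-0.4547 -0.5969  0.1349]
0.6 [-0.645   0.2531  0.4202]
0.7 [0.3696 0.2536 0.3309]
0.79 [ 0.1412  0.0408 -0.1714]
0.88 [0.6171 0.0827 0.7369]
0.97 [ 0.1895 -0.2521  0.0753]
1.06 [0.4427 0.383  0.136 ]
1.15 [-0.2156  0.9922  0.462 ]
1.25 [-0.3172 -0.2013 -0.2161]
1.34 [-0.4715 -0.6856  0.3029]
1.43 [ 1.3504 -0.4737 -0.5829]
1.52 [-0.3691 -0.1438  0.2747]
[ 0.4517 -0.2069  0.186 ] 22.6417
1.4 [[258. 254.]
 [295. 249.]
 [342. 529.]]
1.5 [[300. 250.]
 [337. 247.]
 [343. 531.]]
1.57 [[330. 249.]
 [366. 249.]
 [343. 532.]]
```

View pics/w4.png

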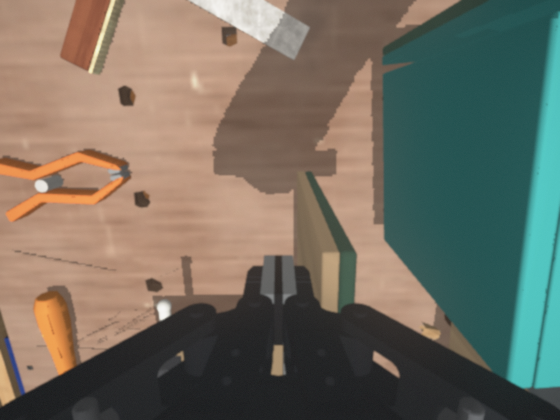

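View pics/s4c.png

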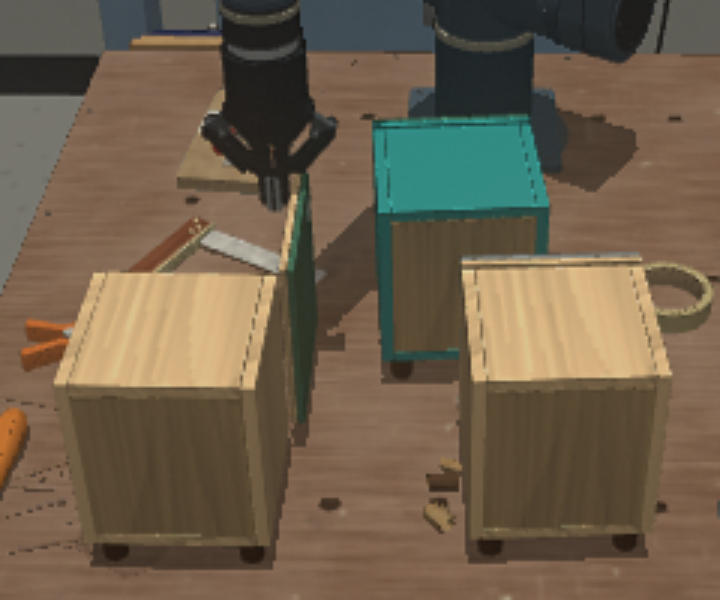

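The wrist view puts the inner and outer top corners at (322,250) and (355,252), so θ≈1.55, close to a right angle. Backing off sideways, then up, and checking from the cameras.

```bash
python3 - <<'E'
from h import *
p=manip.current_eef_pos()
manip.move_l(p+[0,-.06,0],v=.1)
manip.move_l(p+[-.05,-.06,.16],v=.2)
manip.wait(.3)
print(manip.current_time(),manip.current_contact_force())
m=manip.camera_model("wrist"); T=np.eye(4);T[:3,:3]=manip.current_tool_rot();T[:3,3]=manip.current_eef_pos()
for n in("wrist","scene","top"): cv2.imwrite(f"pics/{n}5.png",manip.read_camera(n)[:,:,::-1])
mm=dict(m); mm["world_from_camera"]=T@m["tool_from_camera"]
for th in (1.45,1.5,1.57):
    print(th,proj(mm,np.array([fin(th,r,d,z) for r,d,z in ((.16,0,.212),(.16,-.014,.212),(0,-.0,.212))])).round())
a=cv2.imread("pics/top5.png");b=cv2.imread("pics/scene5.png");w=cv2.imread("pics/wrist5.png")
cv2.imwrite("pics/b5.png",cv2.resize(np.hstack([a,b]),(800,300)))
E
```

```text
24.7833 [0.3149 0.0503 0.2431]
1.45 [[347. 229.]
 [362. 228.]
 [356. 375.]]
1.5 [[356. 229.]
 [371. 228.]
 [356. 375.]]
1.57 [[368. 228.]
 [384. 228.]
 [356. 375.]]
```

View pics/wrist5.png

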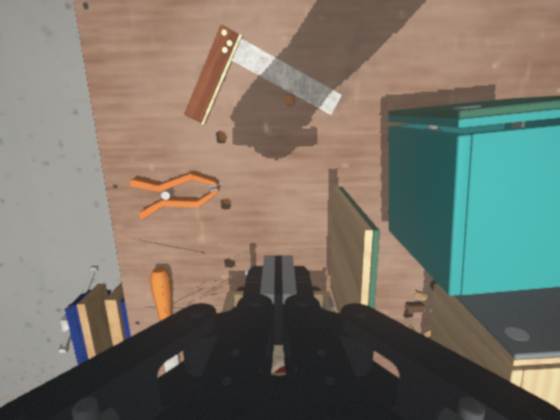

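View pics/b5.png

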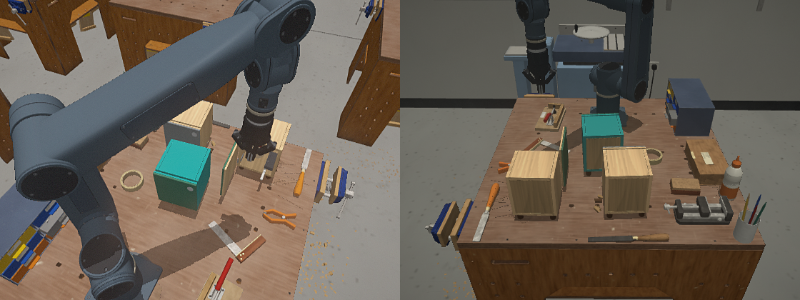

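The free corner is at (365,232)/(377,231), so θ≈1.54 and the door stayed put. The tape, clamp and block are where they were, the grey door is shut, and the robot is clear of everything. Handing in.

```bash
python3 - <<'E'
from plant import manip
print(manip.close_job(), manip.current_time())
E
```

```text
the job is handed in; nothing more can be done
the job is handed in; nothing more can be done
```

The green cupboard's door is open to about 1.54 rad (88°), and I handed the job in at about 25 s.

- **Push:** I pushed on the disc with closed fingers. The door went in about 5 mm to its stop, with a peak of about 15 N, and I then drew back about 120 mm. It sprang ajar to about 0.42 rad.
- **Swing:** I lowered the fingertip behind the free edge and swept the door round. No contact force stood out from the sensor noise. I then backed off sideways and up, clear of everything.
- **Last checks:** After I let go, the wrist picture showed the door still at 1.53–1.55 rad. The grey door was shut, and the tape, clamp and sanding block looked unmoved. I did not look at the jar again at the end; its lid was last seen inside the cupboard while the door was ajar, and nothing went in there.
- **Disagreements:**
  - The cupboard's position differed by up to about 6 mm between the cameras, so I found the door's surface by touch when pushing.
  - My first contact reading was a false alarm caused by force noise, so I re-zeroed and repeated the approach.

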